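# Start the light-curing unit by its touch-free sensor

### The arm

A 6-joint arm with a two-finger parallel gripper is mounted at the origin on the work surface. World frame = base frame: x ahead of the robot, y to its left, z up, the work surface at z = 0. Lengths are in m, angles in rad, forces in N, time in s.
With the tool pointing down it reaches from about 0.3 to 0.85 m from the base axis. Payload 4.2 kg.
Tool frame: the origin (TCP) lies at the very end of the fingers, on their centre line; the grasp point (between the pads) lies 19 mm behind it; y points along the fingers, z is the direction in which the jaws open and shut, and the axes are right-handed (so a half turn about y gives the same grasp; the last joint's range is limited). The gripper opens to 91 mm and grips with 3 to 60 N. Pads are 32 mm wide; open, the fingers measure 118 mm over their backs; the gripper's body (76 mm by 178 mm) begins 60 mm behind the grasp point.
Start: joints at [-1.307, 0.32, 1.565, -0, 1.257, -0.02], TCP at [0.161, -0.552, 0.214] pointing down, gripper open.
Joint ranges: [-3.11, 3.11], [-0.84, 2.01], [0.21, 2.61], [-1.34, 4.49], [0.05, 2.63], [-2.56, 2.56]. Speed limits (rad/s): [2.57, 2.57, 3.14, 3.14, 3.14, 3.14].

### API

Orientations are given as a unit quaternion [x, y, z, w].
In Python, from workcell import r, imaging gives the robot as it stands. Calls block until the motion is done:
- r.reach(position, orientation): joint-space move of the TCP to a pose.
- r.move_linear(position, velocity=0.15, frame=None): straight line of the TCP; frame=None keeps the orientation; velocity is the mean speed in m/s.
- r.goto_joints(angles): joint-space move.
- r.open_gripper() and r.close(): open the fingers fully, or close them until they stop; the grip force is fixed at half the most.
- r.hold(seconds).
- r.solve_ik(position, orientation): joint angles nearest the present ones, or None.
- r.get_obs(): the state.
- imaging.snapshot(name): name is "scene" or "top" or "wrist"; returns a dict with "pixels" (420x560x3 uint8, blue, green, red), "fx", "fy", "cx", "cy" (pixels), "k1" (the pictures are not rectified: a ray, as slopes to the right and down, at radius r is drawn at 1 + k1 r^2 times it, then the intrinsics apply), "R" (3x3) and "t" (3): a world point X has camera coordinates R X + t. Camera axes: x right, y down, z forward; pixel columns grow to the right and rows downward; lengths in m; the calibration is good to about 2 mm. A picture is of the moment at which its call begins. There is no depth.
A pose or a line that the arm cannot do raises r.IKError and nothing moves.
- r.close_job(): hands the job in, once; it reports no verdict.
The state is a dict: "t": time; "joints": joint angles; "joint_vel": joint speeds; "tau": joint torques, N m; "tcp_pos": TCP position; "eef_rot": TCP orientation; "contact_force": force on the tool from outside, world axes, zero at the start; "ft_torque": the same for the moment, N m; "width": opening from 0.0 (shut) to 1.0 (fully open).
Only numpy, scipy, OpenCV 4.12 (cv2) and the standard library are available. Lean on these libraries where they do the work, as an engineer would, in place of code of your own. Each camera call takes 0.05 s, during which the arm holds its last target.

### The job

Start a curing cycle on the white light-curing unit: gently push its open drawer fully home with the fingertips, then point straight down at the touch-free start sensor on its top (the low, flat round eye, not the square push button or the timer knob) and keep the fingertips about 2 cm above it for at least two seconds, without touching it, and take the hand well away. Nothing is to be gripped or lifted: leave the dental cast lying in the drawer, and do not touch the other controls or disturb the things standing around.

Things in the scene. Friction and masses are not known exactly. Their poses are not given: they have to be found in the camera images.
- unit: The light-curing unit, a white box fixed on the bench, 220 mm deep (x), 250 mm wide (y), flat top deck 150 mm above the bench. Origin: centre of its underside. Its x axis points from the drawer side to the back; the drawer side (x = -110 mm) looks roughly to the robot; z up.
- drawer (a joint): How far the unit's drawer stands open, in m: 0 fully home (against a hard stop), at most 0.095. It slides along the unit's x axis, closing towards the unit's +x; it resists with about 3 N and stays where it is left.
- drawer_front (a point): Centre of the drawer's front panel, on its outer face, with the axes of the unit (the panel faces the unit's -x). The panel is upright and flat, 186 mm wide, and reaches from 28 to 132 mm above the bench; this point is 90 mm above the bench. It moves with the drawer; a 90 mm wide finger ledge sticks out 11 mm from the panel, 38 to 46 mm above the bench.
- drawer_floor (a point): Point on the drawer's floor, 67 mm behind the panel's outer face, mid-width, 40 mm above the bench, with the axes of the unit. It moves with the drawer.
- cast: Loose plaster dental cast lying in the drawer, a horseshoe of teeth on a base 50 x 62 mm, 32 mm high, about 80 g. Origin: centre of its underside; z up. It stays in the drawer.
- start_sensor: The start sensor's module, fixed on the unit's deck in one of three sockets in a row (the three modules change places): a 56 mm square black plate 3 mm thick that bears a flat metal ring of 42 mm diameter with a dark round eye, 10 mm high in all. Origin: centre of its underside, on the deck; z up.
- sensor_eye (a point): Centre of the sensor's eye, on its top surface, 160 mm above the bench; z up.
- stop_button: The module with the push button, fixed in another socket: the same plate, a square metal collar of 38 mm and a square grey cap of 28 mm, 27 mm high in all. Origin: centre of its underside, on the deck. Not to be touched.
- timer: The module with the timer knob, fixed in the third socket: the same plate and a round black knob of 35 mm with a grip bar across it, 32 mm high in all. Origin: centre of its underside, on the deck. Not to be touched.
- resin_jar: Bystander on the bench to the side of the drawer: amber jar with a black lid, 44 mm diameter, 50 mm high. Origin: centre of its underside.
- bench_cast: Bystander on the bench on the drawer's other side: a second plaster cast, 50 x 62 x 32 mm. Origin: centre of its underside.
- mixing_dish: Bystander on the bench beside the unit: white ceramic dish, 60 mm diameter, 24 mm high. Origin: centre of its underside.
- varnish: Bystander standing on the rear part of the unit's deck: small amber bottle with a white cap, 28 mm diameter, 60 mm high. Origin: centre of its underside.
There are look-alikes about, which are no part of the job. What is shaped like the cast but green or purple is not meant.

How it is judged:
On the way, in this order (a step that is already met when the one before it is completed fails the run):
1. the drawer is fully home (within 4 mm) (value of joint drawer below 0.004 m), for 0.2 s.
2. drawer home, the fingers point down at the start sensor for two seconds (grasp point within 18 mm of its axis, 20 to 65 mm above the eye; tips up to about 45 mm above it) (value of joint drawer below 0.004 m and horizontal distance between the grasp point and sensor_eye below 0.018 m and z of the grasp point in the frame of sensor_eye between 0.02 and 0.065 m), for 2 s.
At the end, for the whole second after the job is handed in: The drawer is home within 4 mm with the cast lying flat and at rest on its floor, and the hand is clear of the sensor by more than 100 mm (from the grasp point) (value of joint drawer below 0.004 m and distance between the grasp point and sensor_eye above 0.1 m and z of cast in the frame of drawer_floor below 0.006 m and angle between cast's own z axis and vertical below 0.2 rad and linear speed of cast below 0.02 m/s); the robot touches nothing.
It fails at once if the start sensor is touched (contact force between anything else and start_sensor above 0.3 N).
It fails at once if the push button or the timer is touched (contact force between anything else and stop_button above 0.5 N or contact force between anything else and timer above 0.5 N).
It fails at once if the drawer is slammed (closes faster than 0.4 m/s) (velocity of joint drawer below -0.4 m/s).
It fails at once if the cast in the drawer is touched by the hand, tipped or lifted (contact force between any of the fingers, the arm and cast above 0.5 N or angle between cast's own z axis and vertical above 0.35 rad or z of cast in the frame of drawer_floor above 0.015 m).
It fails at once if something standing around is shifted by more than 10 mm (distance of any of resin_jar, bench_cast, mixing_dish, varnish from where it was at the start of the episode above 0.01 m).
It also fails if it takes over 43 s, if anything falls off the work surface, if the arm or the gripper's body presses on something with over 40 N, if the wrist force passes 120 N, or if a joint passes its speed limit or range.

## Working session

There is one attempt and no reset: what is moved stays moved. The work goes in short steps, each a Python script; the robot and the scene stay as the last script left them, time stands still between calls to the robot, and variables do not carry over. Pictures are saved under pics/ and viewed, and the job is handed in when it is done.

```bash
ls; mkdir -p pics; python3 - <<'E'
from workcell import r, imaging
import cv2
for n in ("scene","top","wrist"):
    s=imaging.snapshot(n); cv2.imwrite(f"pics/{n}0.png",s["pixels"])
    print(n,s["fx"],s["cx"],s["cy"],s["k1"],(-s["R"].T@s["t"]).round(3),s["R"].round(2).tolist())
o=r.get_obs();print(o)
E
```

```text
pics
scene 419.1865896824266 274.33905517950404 212.51555784660238 -0.020953062928456966 [ 0.965 -0.163  0.902] [[0.45, 0.89, -0.01], [0.76, -0.39, -0.52], [-0.46, 0.23, -0.86]]
top 528.44459630222 276.8484650824465 210.85325872661673 -0.06630715323953731 [0.285 0.026 1.301] [[-0.01, -1.0, -0.01], [-0.98, 0.02, -0.19], [0.19, 0.01, -0.98]]
wrist 293.24638051453 281.3003915355224 206.79913162951476 0.01105006486898623 [ 0.237 -0.529  0.384] [[0.28, -0.96, -0.0], [-0.92, -0.27, 0.28], [-0.27, -0.08, -0.96]]
{'t': 0.15, 'joints': array([-1.30702312e+00,  3.20110344e-01,  1.56535059e+00,  3.57733727e-05,
        1.25742702e+00, -1.99646218e-02]), 'joint_vel': array([-0.00232548, -0.0015392 , -0.00352148, -0.00021003,  0.00046818,
       -0.00019362]), 'tau': array([ 7.59075328e-05, -4.12773979e+01, -2.32155204e+01,  7.27237249e-02,
        4.33812279e-02, -9.63055709e-05]), 'tcp_pos': array([ 0.16090344, -0.55164178,  0.21335209]), 'eef_rot': array([-0.10002016,  0.70045924, -0.6995472 ,  0.09993266]), 'contact_force': array([-1.01899599, -0.81622225, -0.48708535]), 'ft_torque': array([ 0.02585127,  0.05799123, -0.02250862]), 'width': 1.0018859969625855}
```

View pics/scene0.png

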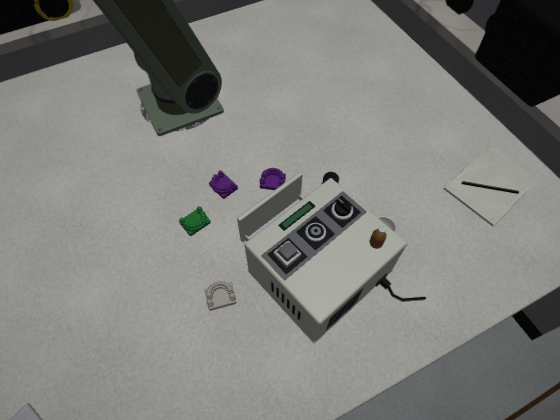

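View pics/top0.png

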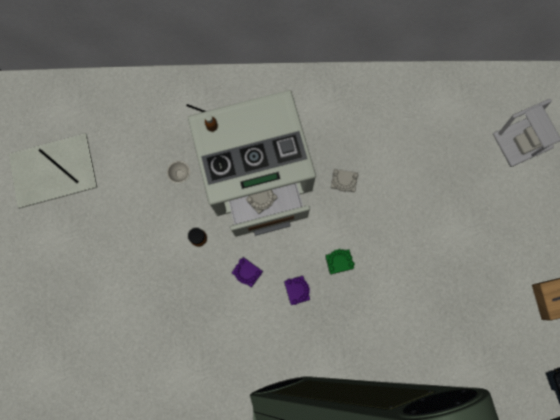

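The scene view shows the drawer open at about (270,210), with the modules at (288,254), (316,231) and (343,208). In the top view the three modules are at (221,163), (254,156) and (288,148). I'll enlarge these before choosing.

```bash
cat > h.py <<'E'
import numpy as np, cv2
def ray(s,uv):
    K=np.array([[s["fx"],0,s["cx"]],[0,s["fy"],s["cy"]],[0,0,1]])
    p=np.array(uv,float).reshape(-1,1,2)
    q=cv2.undistortPoints(p,K,np.array([s["k1"],0,0,0,0.])).reshape(-1,2)
    d=np.c_[q,np.ones(len(q))]@s["R"]
    return -s["R"].T@s["t"],d
def onz(s,uv,z):
    c,d=ray(s,uv); return c+d*((z-c[2])/d[:,2])[:,None]
E
python3 - <<'E'
import cv2
a=cv2.imread("pics/top0.png")[80:245,170:330]; cv2.imwrite("pics/tc.png",cv2.resize(a,None,fx=3.6,fy=3.6,interpolation=cv2.INTER_CUBIC))
a=cv2.imread("pics/scene0.png")[165:345,230:420]; cv2.imwrite("pics/sc.png",cv2.resize(a,None,fx=3.3,fy=3.3,interpolation=cv2.INTER_CUBIC))
E
```

```text
(no output)
```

View pics/tc.png

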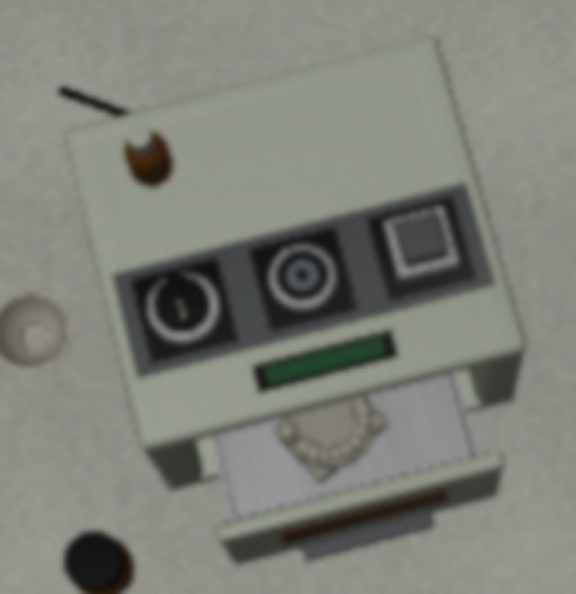

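View pics/sc.png

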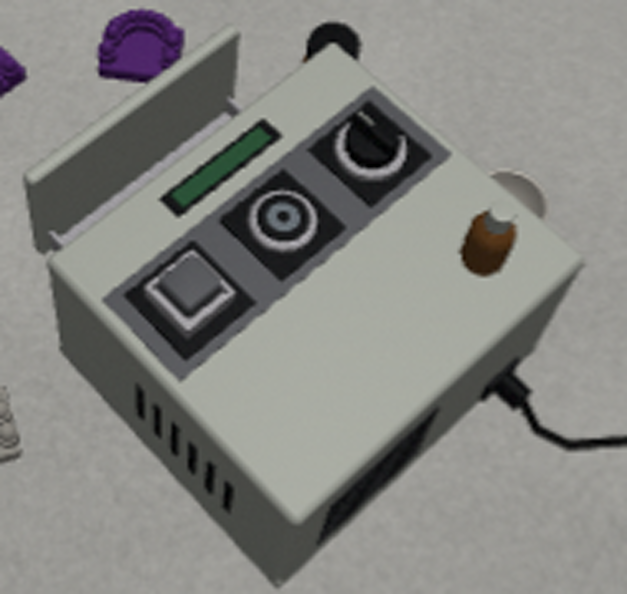

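The enlarged crops show three candidates. The timer knob has a bar and is at top (221,163). The push button is square with a raised cap, at top (288,148). The flat ring with a dark round eye is at top (253,156) / scene (316,231), and it is the only low, round one, so it's the sensor. Next I'll triangulate it and the deck.

```bash
python3 - <<'E'
from workcell import r, imaging
from h import *
T=imaging.snapshot("top");S=imaging.snapshot("scene")
# ring by bright blob refinement: ellipse of ring in each picture
def ring(s,uv,rad):
    k=8;g=cv2.cvtColor(s["pixels"],cv2.COLOR_BGR2GRAY);u,v=uv
    c=g[v-rad:v+rad+1,u-rad:u+rad+1];c=cv2.resize(c,None,fx=k,fy=k,interpolation=cv2.INTER_CUBIC)
    _,m=cv2.threshold(c,0,255,cv2.THRESH_OTSU)
    cs,_=cv2.findContours(m,cv2.RETR_EXTERNAL,cv2.CHAIN_APPROX_NONE)
    yy=[x for x in cs if cv2.pointPolygonTest(x,(c.shape[1]/2,c.shape[0]/2),False)>0]
    e=cv2.fitEllipse(max(yy,key=cv2.contourArea)); return (np.array(e[0])+.5)/k-.5+[u-rad,v-rad],np.array(e[1])/k
et,at=ring(T,(253,156),12);es,as_=ring(S,(316,231),12)
print(et,at,es,as_)
pt=onz(T,[et],.158);ps=onz(S,[es],.158);print("eye",pt,ps)
c1,d1=ray(T,[et]);c2,d2=ray(S,[es]);A=np.c_[d1[0],-d2[0]];l=np.linalg.lstsq(A,c2-c1,rcond=None)[0]
print("tri",c1+d1[0]*l[0],c2+d2[0]*l[1])
t=lambda P:(np.array(P,float)+.5)/3.6-.5+[170,80]
q=lambda P:(np.array(P,float)+.5)/3.3-.5+[230,165]
dt=onz(T,t([(68,130),(437,38),(523,348),(145,446)]),.15)  # BL BR FR FL
ds=onz(S,q([(580,263),(297,520),(50,258),(333,43)]),.15)
for n,d in(("T",dt),("S",ds)):
    print(n,d[:,:2].round(3).tolist(),"sides",[round(float(np.linalg.norm(d[i]-d[(i+1)%4])),3) for i in range(4)],"ctr",d.mean(0).round(4),
     "yaw",[np.degrees(np.arctan2(*(v[1::-1]))).round(2) for v in (d[0]-d[3],d[1]-d[2])],[(np.degrees(np.arctan2(*(v[1::-1])))-90).round(2) for v in (d[0]-d[1],d[3]-d[2])])
print("panel top T",onz(T,t([(222,538),(502,466)]),.132).round(3).tolist(),"S",onz(S,q([(27,178),(238,32)]),.132).round(3).tolist())
print("jar",onz(T,t([(98,561)]),.05).round(3),"dish",onz(T,t([(32,330)]),.02).round(3),"bcast",onz(T,[(345,180)],.02).round(3),"varnish",onz(T,t([(146,140)]),.21).round(3))
E
```

```text
[253.50815487 156.56343555] [18.56243515 19.21388054] [315.31675053 231.37913418] [18.48214149 20.87811089]
eye [[0.6369263  0.09000438 0.158     ]] [[0.64110835 0.08839565 0.158     ]]
tri [0.63866222 0.09031816 0.15236199] [0.6386559  0.09030153 0.15235912]
T [[0.741, 0.241], [0.799, 0.002], [0.591, -0.047], [0.532, 0.188]] sides [0.246, 0.214, 0.243, 0.215] ctr [0.6657 0.096  0.15  ] yaw [np.float64(14.1), np.float64(13.41)] [np.float64(13.76), np.float64(13.98)]
S [[0.746, 0.237], [0.803, 0.005], [0.596, -0.048], [0.536, 0.188]] sides [0.239, 0.214, 0.243, 0.215] ctr [0.6703 0.0955 0.15  ] yaw [np.float64(13.1), np.float64(14.21)] [np.float64(13.96), np.float64(14.08)]
panel top T [[0.476, 0.142, 0.132], [0.519, -0.033, 0.132]] S [[0.528, -0.034, 0.132], [0.488, 0.143, 0.132]]
jar [[0.476 0.233 0.05 ]] dish [[0.644 0.287 0.02 ]] bcast [[ 0.615 -0.131  0.02 ]] varnish [[0.71  0.182 0.21 ]]
```

The measurements agree. The unit's centre is at (0.668, 0.0955) with yaw 13.8°. The eye is at (0.639, 0.089), which in the unit frame is x -0.03, y 0, the middle socket. The panel face is at about unit x -0.173. I'll close the fingers and go to a point in front of the panel.

```bash
cat >> h.py <<'E'
from scipy.spatial.transform import Rotation as Ro
YAW=np.radians(13.8); C=np.array([.668,.0955]); EX=np.array([np.cos(YAW),np.sin(YAW)]); EY=np.array([-EX[1],EX[0]])
def W(x,y,z): return np.r_[C+x*EX+y*EY,z]
def U(p): d=np.asarray(p)[:2]-C; return d@EX,d@EY
def Q(s):
    z=np.r_[s*EY,0]; y=np.array([0,0,-1.]); return Ro.from_matrix(np.c_[np.cross(y,z),y,z]).as_quat()
E
python3 - <<'E'
from workcell import r, imaging
from h import *
print(Ro.from_quat(r.get_obs()["eef_rot"]).as_matrix().round(2))
for s in(1,-1):
    print(s,r.solve_ik(W(-.24,0,.25),Q(s)),r.solve_ik(W(-.03,0,.183),Q(s)))
E
```

```text
[[-0.96 -0.    0.28]
 [-0.28  0.   -0.96]
 [-0.   -1.   -0.  ]]
1 [ 6.13818983e-02  7.53937180e-02  1.78888873e+00 -4.44089210e-16
  1.27731021e+00 -1.75026987e+00] [ 1.19579165e-01  4.48894824e-01  1.44115856e+00 -4.44089210e-16
  1.25153927e+00 -1.69207260e+00]
-1 [ 6.13818983e-02  7.53937180e-02  1.78888873e+00 -4.44089210e-16
  1.27731021e+00  1.39132279e+00] [ 1.19579165e-01  4.48894824e-01  1.44115856e+00 -4.44089210e-16
  1.25153927e+00  1.44952006e+00]
```

```bash
python3 - <<'E'
from workcell import r, imaging
from h import *
r.close()
r.reach(W(-.24,0,.25),Q(-1))
r.move_linear(W(-.24,0,.095))
o=r.get_obs();print(o["t"],U(o["tcp_pos"]),o["tcp_pos"],o["width"],o["contact_force"])
for n in("top","wrist","scene"): cv2.imwrite(f"pics/{n}1.png",imaging.snapshot(n)["pixels"])
a=np.vstack([cv2.imread("pics/top1.png")[60:300,150:400],cv2.imread("pics/scene1.png")[140:340,180:430]])
b=cv2.imread("pics/wrist1.png");cv2.imwrite("pics/m1.png",np.hstack([cv2.copyMakeBorder(a,0,0,0,0,0),cv2.copyMakeBorder(b,0,20,0,0,0)])[:, :800])
E
```

```text
5.125 (np.float64(-0.23935682011328538), np.float64(-0.00017918996383892426)) [0.43559513 0.03823137 0.09562452] 0.005665620787736118 [ 0.96889963 -0.12865217  0.59226242]
```

View pics/m1.png

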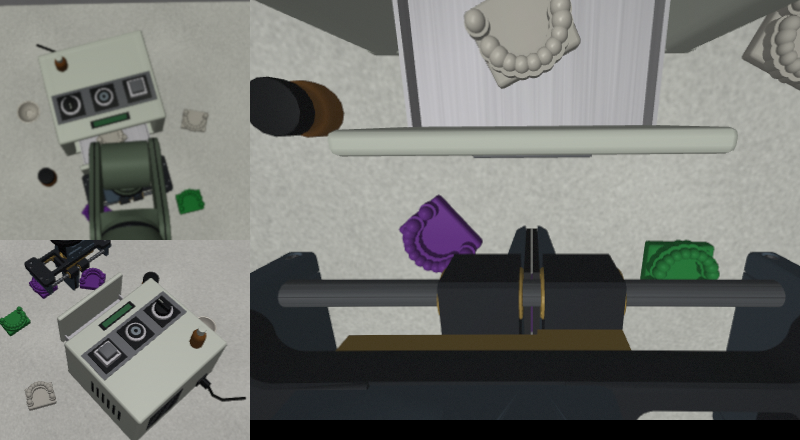

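The wrist view shows the shut fingers at (282,240), lined up with the middle of the panel top at (283,140). The path is clear, so I'll push gently and watch the force.

```bash
python3 - <<'E'
from workcell import r, imaging
from h import *
E3=np.r_[EX,0]
x=-.24
f0=r.get_obs()["contact_force"]@E3
for x in [-.195,-.18,-.165,-.15,-.145,-.14]+list(np.arange(-.137,-.105,.003)):
    r.move_linear(W(x,0,.095),velocity=.05)
    o=r.get_obs();f=o["contact_force"]@E3-f0
    print(round(o["t"],2),round(x,3),round(U(o["tcp_pos"])[0],4),round(f,2))
    if f<-12: print("stop");break
cv2.imwrite("pics/w2.png",imaging.snapshot("wrist")["pixels"]);cv2.imwrite("pics/s2.png",imaging.snapshot("scene")["pixels"])
E
```

```text
6.33 -0.195 -0.1954 -0.08
6.78 -0.18 -0.1791 -0.82
7.22 -0.165 -0.1639 0.86
7.67 -0.15 -0.1489 0.39
7.92 -0.145 -0.1444 -0.52
8.18 -0.14 -0.1394 -0.46
8.43 -0.137 -0.1392 -7.31
8.68 -0.134 -0.1393 -14.28
stop
```

View pics/w2.png

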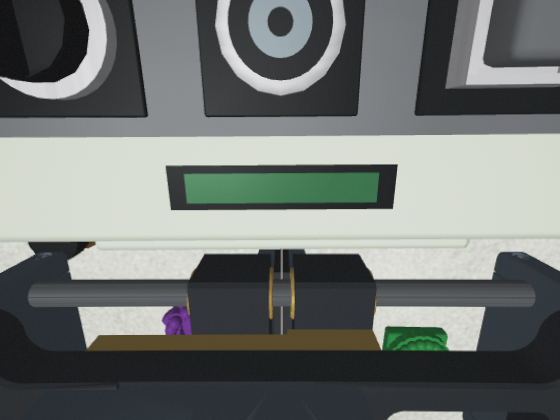

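View pics/s2.png

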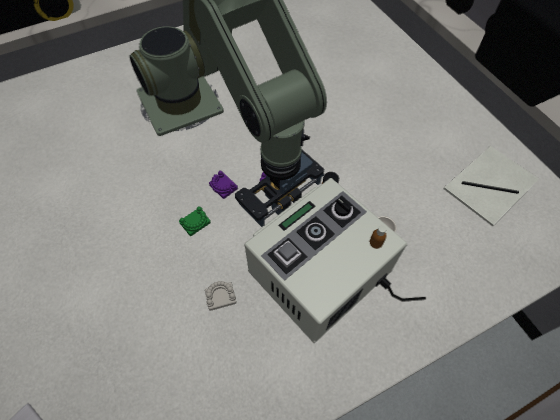

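The force rose to 14 N with no further travel, and the panel's top edge at (280,243) is flush along the front, so the drawer is on its stop. I'll back off, rise, and refine the eye from the wrist camera.

```bash
python3 - <<'E'
from workcell import r, imaging
from h import *
r.move_linear(W(-.165,0,.095),velocity=.08)
r.move_linear(W(-.165,0,.26),velocity=.2)
T=imaging.snapshot("wrist");cv2.imwrite("pics/w3.png",T["pixels"])
o=r.get_obs();print(o["t"],o["contact_force"])
g=cv2.cvtColor(T["pixels"],cv2.COLOR_BGR2GRAY);m=(g>130).astype(np.uint8)
cs,_=cv2.findContours(m,cv2.RETR_LIST,cv2.CHAIN_APPROX_NONE)
for c in cs:
    a=cv2.contourArea(c)
    if a>300 and len(c)>20:
        e=cv2.fitEllipse(c); 
        if abs(a/(np.pi*e[1][0]*e[1][1]/4)-1)<.04:
            p=onz(T,[e[0]],.158)[0]; print(np.round(e[0],1),np.round(e[1],1),p.round(4),np.round(U(p),4))
print("eye guess",W(-.0295,0,.16))
E
```

```text
10.3333 [-0.26547447 -0.76227216 -0.41566143]
[149.2 169.4] [34.3 46.7] [0.5128 0.1845 0.158 ] [-0.1295  0.1234]
[280.7  48.9] [21.9 25.1] [0.6394 0.0896 0.158 ] [-0.0292  0.0011]
[281.   48.9] [40.8 46. ] [0.6395 0.0894 0.158 ] [-0.0291  0.0009]
[280.8  49.3] [48.1 54.1] [0.6391 0.0895 0.158 ] [-0.0295  0.001 ]
eye guess [0.63935154 0.08846326 0.16      ]
```

View pics/w3.png

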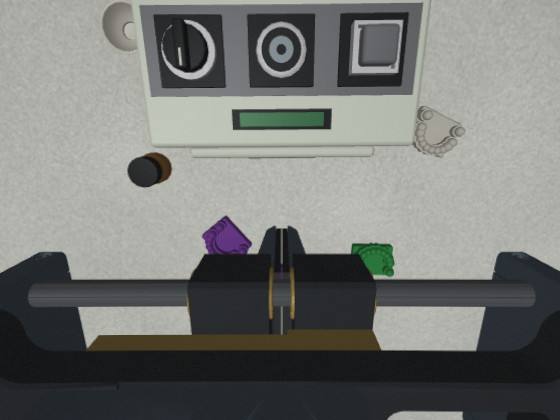

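The drawer is flush, with its panel at rows 147–157. The three views put the eye within about 2 mm of each other, at (0.639, 0.0893). Now the hover.

```bash
python3 - <<'E'
from workcell import r, imaging
from h import *
T=imaging.snapshot("wrist")
print("panel front top edge, unit x:",U(onz(T,[(282,156)],.132)[0]))
e=np.array([.6392,.0892])
r.move_linear(np.r_[e,.26],velocity=.15)
r.move_linear(np.r_[e,.184],velocity=.06)
o=r.get_obs();print(o["t"],o["tcp_pos"],o["contact_force"])
S=imaging.snapshot("scene")["pixels"]
cv2.imwrite("pics/s4.png",cv2.resize(S[120:340,210:430],None,fx=2.6,fy=2.6,interpolation=cv2.INTER_CUBIC))
r.hold(2.8)
o=r.get_obs();print(o["t"],o["tcp_pos"],o["contact_force"])
E
```

```text
panel front top edge, unit x: (np.float64(-0.12051298557260728), np.float64(7.410693330385088e-05))
12.85 [0.63949614 0.08920245 0.18453067] [0.54208703 0.27068951 0.05322401]
15.7 [0.63920991 0.08917587 0.18401273] [-0.68482947 -0.57101907 -0.06168262]
```

View pics/s4.png

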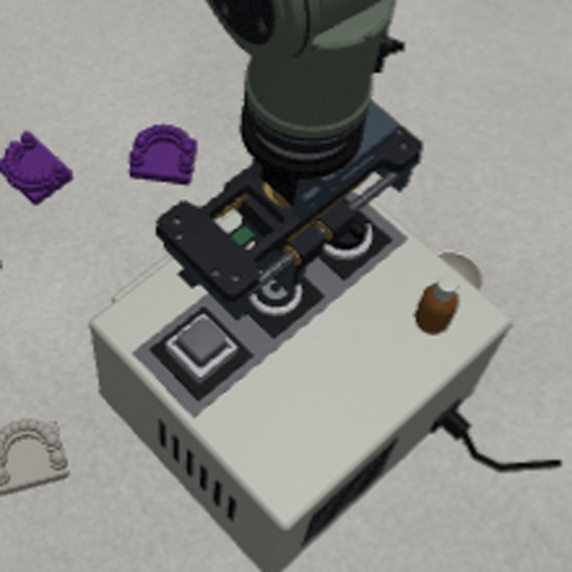

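The fingertips were over the ring at crop (278,290), with no contact force over the 2.8 s hold. I'll retract and check.

```bash
python3 - <<'E'
from workcell import r, imaging
from h import *
r.hold(.3)
r.move_linear(np.r_[.6392,.0892,.30],velocity=.1)
r.move_linear(W(-.24,0,.30),velocity=.2)
for n in("top","scene"): cv2.imwrite(f"pics/{n}5.png",imaging.snapshot(n)["pixels"])
W5=imaging.snapshot("wrist");cv2.imwrite("pics/w5.png",W5["pixels"])
a=np.hstack([cv2.imread("pics/scene5.png")[140:340,180:430],cv2.imread("pics/top5.png")[80:280,150:400]]);cv2.imwrite("pics/m5.png",np.vstack([cv2.resize(a,(560,224)),cv2.resize(W5["pixels"],(448,336)) if 0 else cv2.resize(W5["pixels"],(560,376))]))
o=r.get_obs();print(o["t"],o["tcp_pos"],o["contact_force"])
E
```

```text
18.6583 [0.43570736 0.03839902 0.2996502 ] [-0.12733322  0.25572121 -0.24890317]
```

View pics/m5.png

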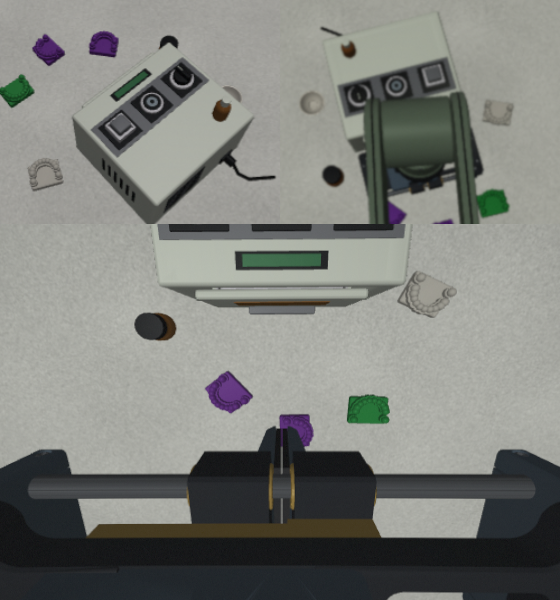

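The drawer is home, the bystanders are where they were, and the hand is well clear. Handing in.

```bash
python3 - <<'E'
from workcell import r
r.hold(.3); print(r.close_job())
E
```

```text
the job is handed in; nothing more can be done
None
```

I pushed the drawer fully home, held the fingertips over the start sensor, took the hand away and handed the job in at about 19 s of the 43 s allowed. `close_job()` reports no verdict, so the result rests on my own checks below.

- **Drawer:** I pushed it in at 0.05 m/s with the fingers shut. At the end the force rose to 14 N with no further travel, so it was against its hard stop. The wrist picture put the panel's outer face at unit x = -0.1205 m, which looks flush.
- **Sensor:** It was the middle module, the flat ring with the round eye. The top, scene and wrist views agreed on its position within about 4 mm. One disagreement: the two-view triangulation put its height at 152 mm instead of 160 mm, so I used the stated height.
- **Hover:** The fingertips stayed about 24 mm above the eye and less than 1 mm from its estimated axis for over 2.8 s. The contact force never rose above noise, about 1 N.
- **End state:** The fingertips stopped about 25 cm from the sensor. In the last pictures the jar, bench cast, dish and varnish looked unmoved, though I only checked that by eye. The cast was inside the closed drawer and could not be seen, so I could not check that it is lying flat.

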